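Pop a seed cassette out of the spring ejector and trap it

TASK

Press the red key of the spring ejector all the way down with one finger, so that the yellow seed cassette pops out along the runway, and have your other finger standing in the runway to stop the cassette gently before it runs off the open end into the blue tray. Finish while still holding the cassette back with the finger, at rest and wholly on the runway. Do not squeeze or lift anything, and leave everything else where it is.

Things in the scene. Friction and masses are not known exactly. Their poses are not given: they have to be found in the camera images.
- ejector: fixed spring ejector on a grey base plate 185 x 260 mm. Origin on the table under the cassette's starting place; y runs along the runway from the white spring housing to the open end; x points across, away from the key; z up. White housing: y = -90 to -38 mm, 90 mm high. Grey deck for spares: x = 40 to 106 mm, 30 mm high. All heights here are above the table
- runway_end (a point): middle of the runway floor at its open end, x = 0, y = 150, z = 45 mm of the ejector. The runway is a level aluminium channel, floor 45 mm high, 58 mm wide between steel side walls 4 mm thick that stand 8 mm above the floor, open above. Beyond the end is a blue return tray, 22 mm high, y = 163 to 273 mm
- blade (a point): middle of the front face of the sprung brass blade (50 mm wide, top 22 mm above the floor) behind the cassette. It pushes the cassette towards the open end with 3 to 4 N all along the runway. Once freed, the cassette runs at about 0.1 m/s and leaves the open end 1 to 2 s later unless something stands in its way
- gate (a point): middle of the top of the red gate that stands 9 mm up from the runway floor at y = 27.5 to 31.5 mm of the ejector, in front of the cassette, and blocks it until the key is pressed
- key_top (a point): centre of the top face of the red key, a bar 24 mm (x) by 60 mm (y) beside the runway, at x = -52, y = 30 mm in the ejector's frame. Its top starts 69 mm above the table (24 mm above the runway floor) and is 55 mm above it when fully down (10 mm above the runway floor), clear of everything around it
- key (a joint): how far the red key is pressed: 0 up, 0.014 m fully down. It moves straight down with about 4 to 8 N; the gate sinks with it and lets the cassette go after about 9 mm. It has no return spring and stays down
- cassette: yellow square seed cassette, 54 x 54 x 30 mm high, about 0.18 kg, loose in the runway. Origin at the centre of its underside; it starts at x = 0, y = 0 of the ejector, held between blade and gate. Held back, it lies wholly on the runway while its origin is less than 123 mm along y
- spare_a: one of two spare grey cassettes (54 x 54 x 30 mm, pale beans) standing on the ejector's side deck (deck top 30 mm above the table). Bystander. Origin at the centre of its underside
- spare_b: the other spare grey cassette (54 x 54 x 30 mm, dark seeds) on the side deck. Bystander. Origin at the centre of its underside
- jar: amber jar with a white lid, 64 mm across, 100 mm high, on the table beyond the ejector. Bystander. Origin at the centre of its underside
- bottle: white bottle, 56 mm across, 130 mm high, on the table beyond the ejector. Bystander. Origin at the centre of its underside
- tin: green tin with a white lid, 68 mm across, 70 mm high, on the table behind the ejector's white spring housing. Bystander. Origin at the centre of its underside
- brush: small hand brush, 160 mm long, lying on the table on the robot's side of the ejector. Bystander. Origin under its middle
- bowl: wooden bowl of beans, 90 mm across, 35 mm high, on the table beyond the ejector. Bystander. Origin at the centre of its underside
Mind the look-alikes: they are no part of the job. Of the things that look like the cassette, the smallest one is meant.

How it is judged:
By the outcome, as a careful person would: the job done as asked, in the order asked, and still so for the second after the job is handed in, while the arm keeps its last pose, push and grip.
It also fails if it takes over 32 s, if anything falls off the work surface, if the arm or the gripper's body presses on something with over 40 N, if the wrist force passes 120 N, or if a joint passes its speed limit or range.

ROBOT

A 6-joint arm with a two-finger parallel gripper is mounted at the origin on the work surface. World frame = base frame: x ahead of the robot, y to its left, z up, the work surface at z = 0. Lengths are in m, angles in rad, forces in N, time in s.
With the tool pointing down it reaches from about 0.375 to 0.925 m from the base axis. Payload 5.7 kg.
Tool frame: the origin (TCP) lies at the very end of the fingers, on their centre line; the grasp point (between the pads) lies 19 mm behind it (r.tcp_to_grasp is the distance from the TCP to the grasp point, in m); z points along the fingers, y is the direction in which the jaws open and shut (so a half turn about z gives the same grasp; the last joint's range is limited). The gripper opens to 85 mm and grips with 20 to 120 N. Pads are 22 mm wide; open, the fingers measure 114 mm over their backs; the gripper's body (76 mm by 85 mm) begins 54 mm behind the grasp point. The pads swing forward as they close: fully open they stand 13 mm farther back than shut.
Start: joints at [-1.381, 0.359, 1.51, -0, 1.272, -0.115], TCP at [0.18, -0.572, 0.231] pointing down, gripper open.
Joint ranges: [-2.97, 2.97], [-1.01, 2.36], [0.21, 2.38], [-0.96, 4.11], [0.2, 2.71], [-2.98, 2.98]. Speed limits (rad/s): [2.39, 2.39, 3.14, 3.14, 3.14, 3.14].

INTERFACE

Orientations are given as a unit quaternion [w, x, y, z].
In Python, from workcell import r, viewer gives the robot as it stands.
- The arm moves only by the shell command python3 -m jog 'ROWS' [FORCE]. ROWS is JSON, a list that holds one entry, the list of rows, each a list of 5 numbers: the opening, from 0 (shut) to 1 (fully open), then the shift along the world's x, y, z in units of 0.04 m (1.0 is 0.04 m), then the turn about the world's z in units of 6 degrees (1.0 is 6 degrees). A call has 1 to 10 rows; each row shifts and turns the pose as measured when the row begins; what a row does not reach is not made up. A row lasts 1/12 s, in which the tool goes at most 41.7 mm and 7.16 degrees, less where a joint would pass 70% of its speed; a pose out of reach is approached as far as the arm can. A call with a number of a shift or a turn outside -1 to 1 is refused whole. A call with a gripper value outside its range is refused whole. The fingers move at their own pace and stop on an object; FORCE is the grip in N (left out, the last holds). Time passes only in rows, so rows that do not move let the fingers close. It gives the time, the measured TCP pose, the force and the opening at its end, in the units of the state.
- r.state(): the state, without advancing time (a new reading comes with each control period).
- viewer.snapshot(name): name is "scene" or "top"; returns the picture (420x560x3 uint8, blue, green, red); there is no depth.
- viewer.camera_model(name): a dict with "camera_matrix" (3x3 intrinsics, pixels), "dist" ([k1, k2, p1, p2, k3] as OpenCV has them; the pictures are not rectified), "view" (4x4, takes a point from world to camera coordinates). Camera axes: x right, y down, z forward; pixel columns grow to the right and rows downward; lengths in m; the calibration is good to about 2 mm. A picture is of the moment at which its call begins. camera_model takes no time and is no camera call.
- r.job_done(): hands the job in, once; it reports no verdict.
The state is a dict: "time_s": time; "q": joint angles; "qvel": joint speeds; "tau": joint torques, N m; "position": TCP position; "eef_rot": TCP orientation; "ft_force": force on the tool from outside, world axes, zero at the start; "wrist_torque": the same for the moment, N m; "finger_gap": finger opening in m.
Only numpy, scipy, OpenCV 4.12 (cv2) and the standard library are available. Lean on these libraries where they do the work, as an engineer would, in place of code of your own. Each camera call takes 0.05 s, during which the arm holds its last target.

## Working session

There is one attempt and no reset: what is moved stays moved. The work goes in short steps, Python scripts to look and compute and a shell command to move; the robot and the scene stay as the last step left them, time stands still between calls to the robot, and variables do not carry over. Pictures are saved under pics/ and viewed, and the job is handed in when it is done.

```bash
ls; mkdir -p pics; python3 - <<'E'
from workcell import r, viewer
import cv2,numpy as np
for n in ("scene","top"):
    cv2.imwrite(f"pics/{n}0.png",viewer.snapshot(n))
    m=viewer.camera_model(n); print(n,np.round(m["camera_matrix"],1).tolist(),np.round(m["dist"],3),np.round(m["view"],3).tolist())
s=r.state();print(s)
E
```

```text
pics
scene [[414.2, 0.0, 278.3], [0.0, 414.2, 210.2], [0.0, 0.0, 1.0]] [0.004 0.    0.    0.    0.   ] [[-0.773, 0.635, -0.006, 0.465], [0.519, 0.627, -0.581, -0.227], [-0.365, -0.452, -0.814, 1.011], [0.0, 0.0, 0.0, 1.0]]
top [[403.0, 0.0, 282.8], [0.0, 403.0, 210.8], [0.0, 0.0, 1.0]] [-0.065  0.     0.     0.     0.   ] [[0.029, -1.0, -0.004, -0.044], [-0.998, -0.029, -0.052, 0.59], [0.052, 0.006, -0.999, 0.804], [0.0, 0.0, 0.0, 1.0]]
{'time_s': 0.1, 'q': array([-1.38114007e+00,  3.59450045e-01,  1.51135629e+00,  2.46913762e-05,
        1.27248083e+00, -1.15111234e-01]), 'qvel': array([ 7.73829092e-04, -7.24248529e-04, -3.04953686e-03,  2.36049289e-05,
        1.01622069e-03, -8.35197978e-04]), 'tau': array([-2.42010783e-04, -5.28653240e+01, -2.79349619e+01, -8.59904821e-05,
        5.09654201e-03, -2.66971205e-05]), 'position': array([ 0.17991933, -0.57173596,  0.23051526]), 'eef_rot': array([-8.47109237e-04,  9.88412244e-01,  1.51791033e-01, -1.97829818e-05]), 'ft_force': array([ 0.01954832, -0.1363276 ,  0.20034618]), 'wrist_torque': array([ 0.0136721 ,  0.04213291, -0.03949888]), 'finger_gap': 0.0856101245122278}
```

View pics/scene0.png

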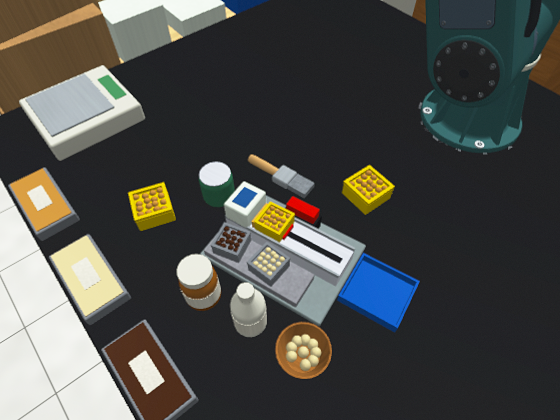

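View pics/top0.png

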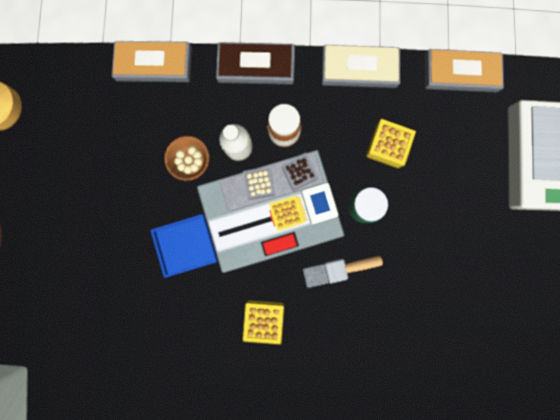

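```bash
python3 - <<'E'
import cv2
a=cv2.imread("pics/top0.png")[140:285,145:350]
cv2.imwrite("pics/top0c.png",cv2.resize(a,None,fx=3.9,fy=3.9,interpolation=cv2.INTER_CUBIC))
a=cv2.imread("pics/scene0.png")[170:335,190:425]
cv2.imwrite("pics/scene0c.png",cv2.resize(a,None,fx=3.4,fy=3.4,interpolation=cv2.INTER_CUBIC))
E
```

```text
(no output)
```

View pics/top0c.png

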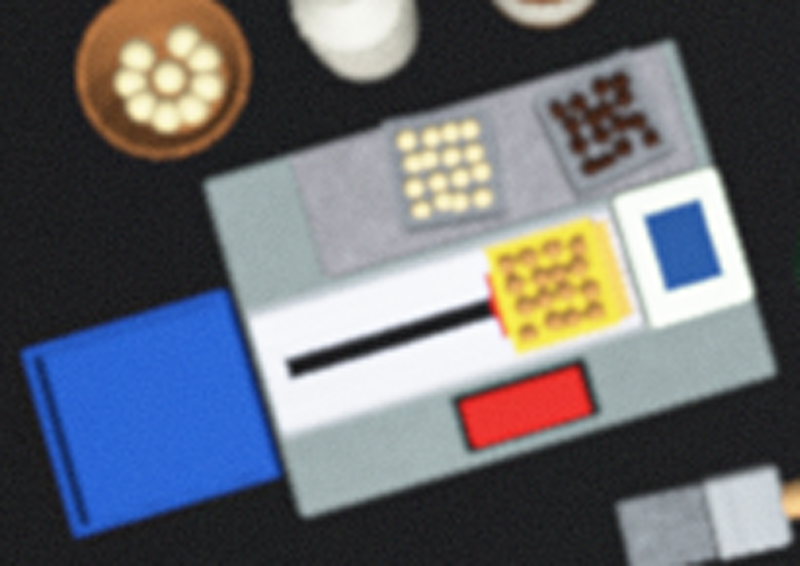

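View pics/scene0c.png

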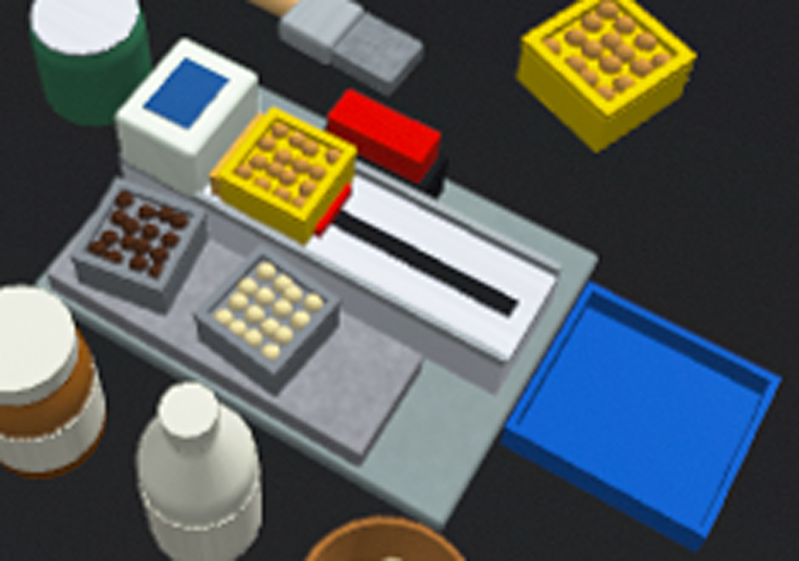

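```bash
cat > fit.py <<'E'
from workcell import r, viewer
import numpy as np, cv2
from scipy.optimize import least_squares
def proj(n,P):
    m=viewer.camera_model(n);V=np.array(m["view"])
    rv,_=cv2.Rodrigues(V[:3,:3])
    return cv2.projectPoints(np.array(P,float).reshape(-1,1,3),rv,V[:3,3],np.array(m["camera_matrix"]),np.array(m["dist"]))[0].reshape(-1,2)
def w(p,L):
    c,s=np.cos(p[2]),np.sin(p[2]);L=np.array(L,float)
    return np.c_[p[0]+c*L[:,0]-s*L[:,1],p[1]+s*L[:,0]+c*L[:,1],L[:,2]]
E
python3 - <<'E'
from fit import *
k=.001
top=[(-40,60,69,461,402),(-40,0,69,583,366),(-64,0,69,595,409),(-64,60,69,474,449),(33,150,53,250,308),(-33,150,53,285,435),(27,27,75,487,246),(-27,27,75,517,353)]
sc=[(-64,0,69,349,89),(-64,60,69,441,134),(-40,60,69,428,155),(-40,0,69,329,106),(-33,150,53,558,270),(33,150,53,507,358),(-27,-27,75,272,107),(-27,27,75,357,152),(27,-27,75,213,174)]
T=np.array(top,float);S=np.array(sc,float)
D={"top":(T[:,:3]*k,(T[:,3:]+.5)/3.9-.5+[145,140]),"scene":(S[:,:3]*k,(S[:,3:]+.5)/3.4-.5+[190,170])}
def f(p,cs): return np.concatenate([(proj(c,w(p,D[c][0]))-D[c][1]).ravel() for c in cs])
for cs in (["top"],["scene"],["top","scene"]):
    o=least_squares(f,[.5,0,1.8],args=(cs,),loss="soft_l1")
    print(cs,o.x,np.degrees(o.x[2]));print(np.round(f(o.x,cs).reshape(-1,2),1).tolist())
p=o.x; np.save("pose.npy",p)
for n,L in dict(orig=(0,0,45),end=(0,150,45),key=(-52,30,69),gate=(0,30,54)).items(): print(n,w(p,[np.array(L)*k]))
E
```

```text
['top'] [ 0.58445668 -0.03606853  0.31417766] 18.001054003348287
[[0.1, -0.7], [-0.8, -0.4], [-0.2, 0.8], [0.3, -0.6], [-0.3, 0.0], [0.0, 0.2], [0.2, 0.3], [0.5, 0.3]]
['scene'] [ 0.58360279 -0.03295011  0.3221063 ] 18.455331335081723
[[-0.0, -0.6], [0.6, -0.3], [-1.9, 2.6], [-0.8, 3.1], [1.4, -1.4], [-0.6, 1.2], [0.1, -0.5], [-0.1, -1.3], [1.2, 0.1]]
['top', 'scene'] [ 0.5838718  -0.03492582  0.31510596] 18.05424173028773
[[-0.5, -0.4], [-1.3, -0.1], [-0.8, 1.0], [-0.2, -0.2], [-0.9, 0.4], [-0.5, 0.6], [-0.5, 0.6], [-0.1, 0.6], [-0.6, -1.0], [-0.1, -0.6], [-2.7, 2.2], [-1.4, 2.5], [0.4, -1.6], [-2.0, 0.8], [-0.6, -1.1], [-0.9, -1.8], [0.4, -0.6]]
orig [[ 0.5838718  -0.03492582  0.045     ]]
end [[0.53738422 0.10768871 0.045     ]]
key [[ 0.52513458 -0.02251861  0.069     ]]
gate [[ 0.57457428 -0.00640291  0.054     ]]
```

```bash
cat > plan.py <<'E'
from fit import *
p=np.load("pose.npy"); 
A=np.array([-.054,.030]);B=np.array([-.004,.116]);mid=(A+B)/2
t=w(p,[[*mid,.15]])[0]; ang=np.degrees(np.arctan2(*(B-A)[::-1])+p[2])
s=r.state(); q=s["eef_rot"]
from scipy.spatial.transform import Rotation as R
Rm=R.from_quat([q[1],q[2],q[3],q[0]]).as_matrix(); y=-Rm[:,1]; a=np.degrees(np.arctan2(y[1],y[0]))
d=t[:2]-s["position"][:2]
print("t",s["time_s"],"pos",s["position"].round(4),"target",t[:2].round(4),"units",(d/.04).round(2),"turn",round(((ang-a+90)%180-90)/6,2),"F",s["ft_force"].round(1),"gap",s["finger_gap"],"down",Rm[:,2].round(3))
E
python3 plan.py; python3 -m jog '[[[1,0.5,0.85,0,-0.5],[1,0.5,0.85,0,-0.5],[1,0.5,0.85,0,-0.5],[1,0.5,0.85,0,-0.5],[1,0.5,0.85,0,-0.5],[1,0.5,0.85,0,-0.5],[1,0.5,0.85,0,-0.5],[1,0.5,0.85,0,-0.5]]]'; python3 plan.py
```

```text
t 0.1 pos [ 0.1799 -0.5717  0.2305] target [0.5337 0.0255] units [ 8.84 14.93] turn -4.93 F [ 0.  -0.1  0.2] gap 0.0856101245122278 down [-0.     0.002 -1.   ]
time_s: 0.77
position: [0.339, -0.2953, 0.2273]
eef_rot: [-0.001, 0.997, -0.072, -0.002]
ft_force: [0.2, -0.5, 0.6]
finger_gap: 0.0851
t 0.7667 pos [ 0.339  -0.2953  0.2273] target [0.5337 0.0255] units [4.87 8.02] turn -0.64 F [ 0.2 -0.5  0.6] gap 0.08507306127407588 down [-0.003  0.001 -1.   ]
```

```bash
python3 -m jog '[[[1,0.5,0.85,0,-0.1],[1,0.5,0.85,0,-0.1],[1,0.5,0.85,0,-0.1],[1,0.5,0.85,0,-0.1],[1,0.5,0.85,0,-0.1],[1,0.5,0.85,0,-0.1],[1,0.5,0.85,0,0],[1,0.5,0.85,0,0],[1,0.3,0.5,0,0],[1,0,0,0,0]]]'; python3 plan.py
```

```text
time_s: 1.6
position: [0.5168, 0.0207, 0.226]
eef_rot: [-0.002, 0.994, -0.105, -0.002]
ft_force: [0.2, 0.9, 0.3]
finger_gap: 0.0853
t 1.6 pos [0.5168 0.0207 0.226 ] target [0.5337 0.0255] units [0.42 0.12] turn -0.01 F [0.2 0.9 0.3] gap 0.08528265800473063 down [-0.003  0.005 -1.   ]
```

```bash
python3 -m jog '[[[1,0.42,0.12,-0.5,0],[1,0,0,-0.5,0],[1,0,0,-0.5,0],[1,0,0,-0.5,0],[1,0,0,-0.5,0],[1,0,0,-0.3,0],[1,0,0,0,0],[1,0,0,0,0]]]'; python3 plan.py; python3 - <<'E'
from workcell import viewer
import cv2
a=viewer.snapshot("top");b=viewer.snapshot("scene")
cv2.imwrite("pics/top1.png",cv2.resize(a[140:285,145:350],None,fx=3.9,fy=3.9,interpolation=cv2.INTER_CUBIC))
cv2.imwrite("pics/scene1.png",cv2.resize(b[130:335,150:425],None,fx=2.9,fy=2.9,interpolation=cv2.INTER_CUBIC))
E
```

```text
time_s: 2.27
position: [0.5323, 0.0254, 0.1088]
eef_rot: [-0.001, 0.995, -0.102, -0.003]
ft_force: [0.6, 0.4, 0.5]
finger_gap: 0.0858
t 2.2667 pos [0.5323 0.0254 0.1088] target [0.5337 0.0255] units [0.03 0.  ] turn -0.07 F [0.6 0.4 0.5] gap 0.08580645727439049 down [-0.005  0.003 -1.   ]
```

View pics/top1.png

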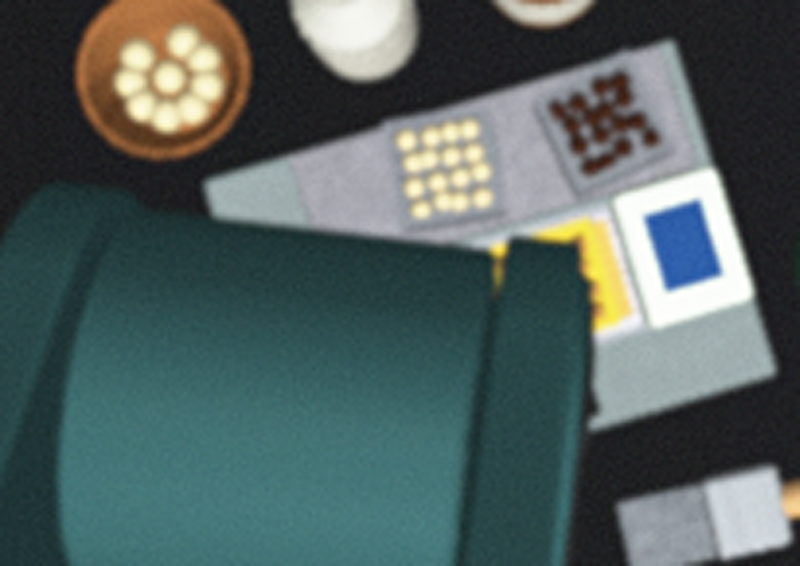

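View pics/scene1.png

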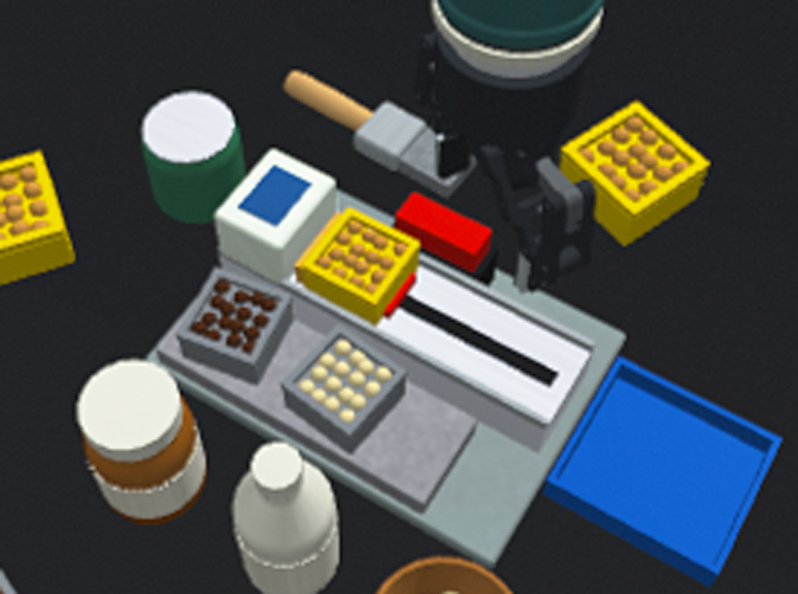

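```bash
cat > ov.py <<'E'
import sys
from fit import *
p=np.load("pose.npy"); s=r.state();n=sys.argv[1];z=s["position"][2]+float(sys.argv[2])
from scipy.spatial.transform import Rotation as R
q=s["eef_rot"];y=R.from_quat([q[1],q[2],q[3],q[0]]).as_matrix()[:,1];x=np.array([-y[1],y[0],0])
b=viewer.snapshot("scene")
x0,y0,x1,y1,f=[float(v) for v in sys.argv[3:8]]
c=cv2.resize(b[int(y0):int(y1),int(x0):int(x1)],None,fx=f,fy=f,interpolation=cv2.INTER_CUBIC)
def P(W): return ((proj("scene",W)-[x0,y0]+.5)*f-.5).astype(int)
for sg in (1,-1):
    W=[[*(s["position"]+sg*a*y+b_*x)[:2],z] for a,b_ in ((.0425,-.011),(.0425,.011),(.057,.011),(.057,-.011))]
    cv2.polylines(c,[P(W)],True,(0,255,0),1)
cv2.imwrite(f"pics/{n}.png",c)
E
python3 ov.py ov1 0.013 260 130 400 250 5.7
```

```text
(no output)
```

View pics/ov1.png

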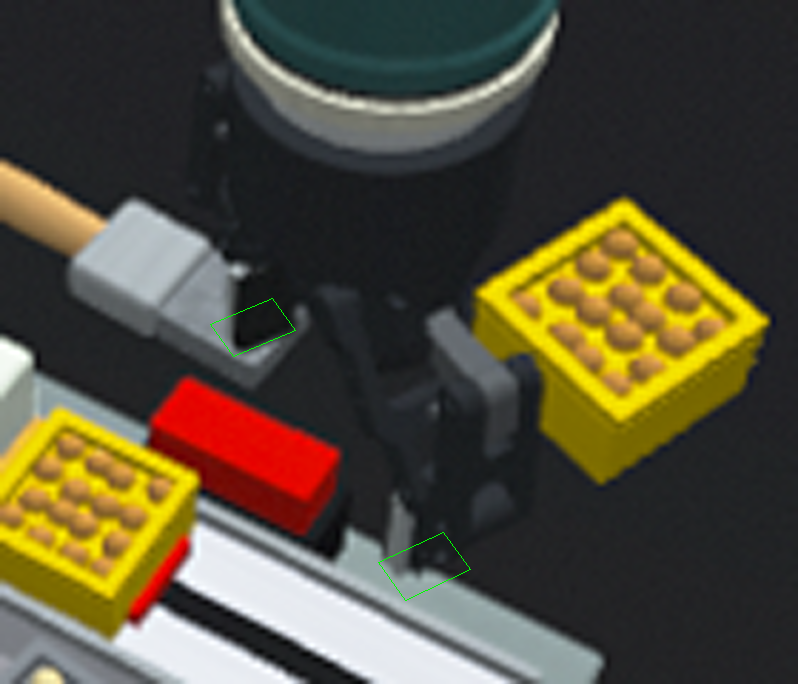

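```bash
python3 -m jog '[[[1,0.03,0,-0.4,-0.05],[1,0,0,-0.4,0],[1,0,0,-0.2,0],[1,0,0,0,0],[1,0,0,0,0]]]'; python3 plan.py;python3 ov.py ov2 0.013 230 150 390 270 5
```

```text
time_s: 2.83
position: [0.5398, 0.0246, 0.0747]
eef_rot: [-0.001, 0.994, -0.105, 0.005]
ft_force: [-0.2, -0.3, 0.8]
finger_gap: 0.0856
t 2.8333 pos [0.5398 0.0246 0.0747] target [0.5337 0.0255] units [-0.15  0.02] turn -0.01 F [-0.2 -0.3  0.8] gap 0.08557942808766424 down [ 0.01   0.002 -1.   ]
```

View pics/ov2.png

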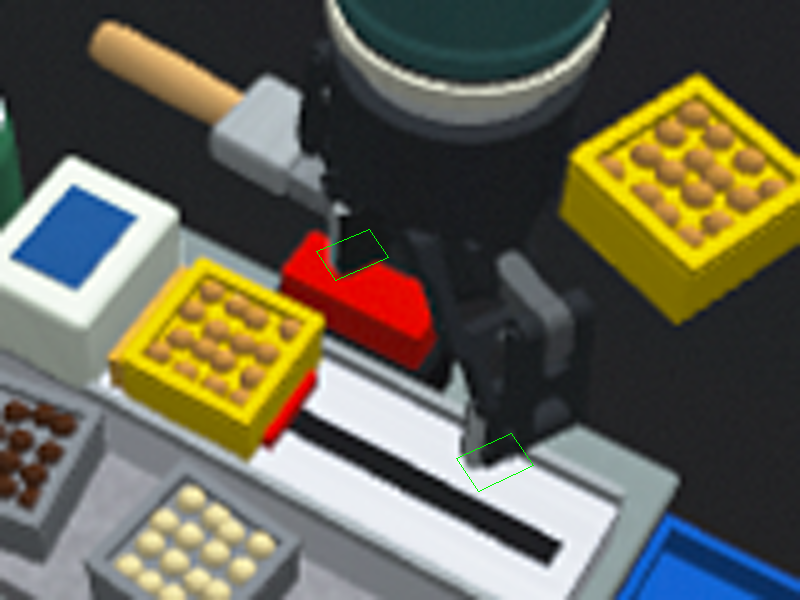

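```bash
python3 -m jog '[[[1,-0.15,0.02,-0.1,0],[1,0,0,-0.1,0],[1,0,0,0,0],[1,0,0,0,0]]]'; python3 plan.py
```

```text
time_s: 3.22
position: [0.5347, 0.0255, 0.0686]
eef_rot: [-0.002, 0.994, -0.105, 0.007]
ft_force: [-0.2, -0.9, 0.2]
finger_gap: 0.0854
t 3.2167 pos [0.5347 0.0255 0.0686] target [0.5337 0.0255] units [-0.02  0.  ] turn -0.02 F [-0.2 -0.9  0.2] gap 0.08543351490804865 down [ 0.014  0.002 -1.   ]
```

```bash
python3 -m jog '[[[1,-0.03,0,-0.15,0],[1,0,0,-0.1,0],[1,0,0,0,0]]]'; python3 plan.py;python3 -m jog '[[[1,-0.02,0,-0.1,0],[1,0,0,0,0]]]'; python3 plan.py; python3 ov.py ov3 0.013 230 150 390 270 5
```

```text
time_s: 3.47
position: [0.5338, 0.0255, 0.0582]
eef_rot: [-0.002, 0.994, -0.105, 0.008]
ft_force: [0.1, 0.0, -0.3]
finger_gap: 0.0853
t 3.4667 pos [0.5338 0.0255 0.0582] target [0.5337 0.0255] units [-0. -0.] turn -0.02 F [ 0.1  0.  -0.3] gap 0.08533820362155518 down [ 0.015  0.001 -1.   ]
time_s: 3.63
position: [0.5339, 0.0255, 0.0539]
eef_rot: [-0.002, 0.994, -0.105, 0.008]
ft_force: [-0.5, -0.4, -0.1]
finger_gap: 0.0853
t 3.6333 pos [0.5339 0.0255 0.0539] target [0.5337 0.0255] units [-0.  0.] turn -0.02 F [-0.5 -0.4 -0.1] gap 0.08530897381037172 down [ 0.017  0.001 -1.   ]
```

View pics/ov3.png

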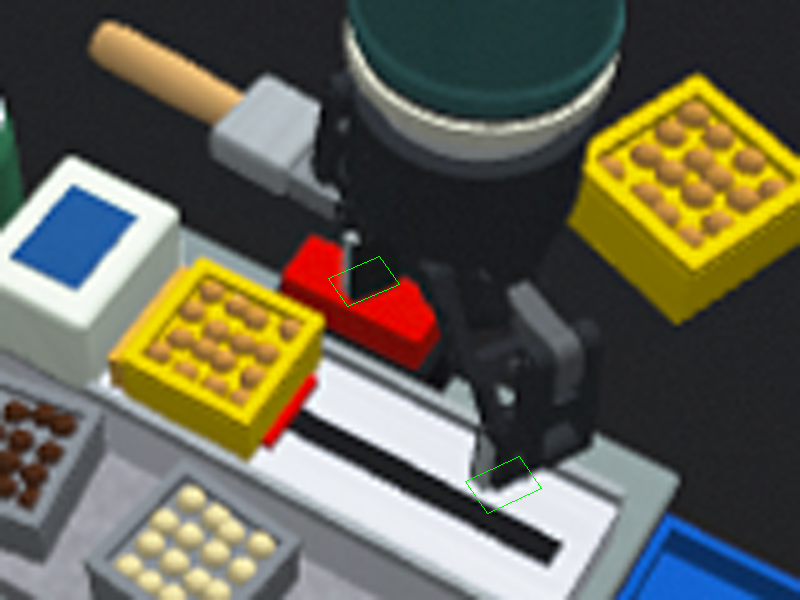

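```bash
python3 - <<'E'
from fit import *
p=np.load("pose.npy");k=.001
out=[]
for n,x0,y0 in (("scene",260,180),("top",250,225)):
    a=cv2.imread(f"pics/{n}0.png")[y0:y0+50,x0:x0+70]; f=8
    c=cv2.resize(a,None,fx=f,fy=f,interpolation=cv2.INTER_CUBIC)
    for q,col in ((p,(0,255,0)),([.58446,-.03607,.31418],(255,255,0))):
        u=((proj(n,w(q,np.array([(-40,60,69),(-40,0,69),(-64,0,69),(-64,60,69)])*k))-[x0,y0]+.5)*f-.5).astype(int)
        cv2.polylines(c,[u],True,col,1)
    out.append(c)
cv2.imwrite("pics/keyov.png",cv2.resize(np.vstack(out),None,fx=.75,fy=.75))
E
```

```text
(no output)
```

View pics/keyov.png

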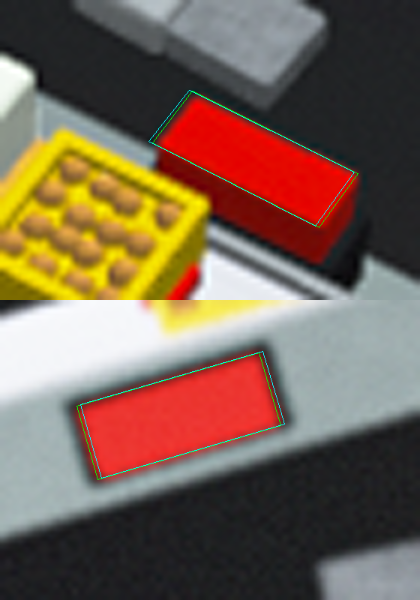

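```bash
python3 -m jog '[[[1,0,0,-0.1,0]]]'; python3 -m jog '[[[1,0,0,-0.1,0]]]'; python3 plan.py
```

```text
time_s: 3.77
position: [0.5339, 0.0254, 0.0505]
eef_rot: [-0.002, 0.994, -0.105, 0.008]
ft_force: [-1.0, -0.2, 4.9]
finger_gap: 0.0855
time_s: 3.85
position: [0.534, 0.0254, 0.0465]
eef_rot: [-0.002, 0.994, -0.105, 0.008]
ft_force: [-1.2, -0.3, 2.4]
finger_gap: 0.0855
t 3.85 pos [0.534  0.0254 0.0465] target [0.5337 0.0255] units [-0.01  0.  ] turn -0.02 F [-1.2 -0.3  2.4] gap 0.08545262027580931 down [ 0.017  0.001 -1.   ]
```

```bash
python3 -m jog '[[[1,0,0,-0.1,0]]]'; python3 -m jog '[[[1,0,0,-0.1,0]]]'; python3 plan.py
```

```text
time_s: 3.93
position: [0.534, 0.0254, 0.0422]
eef_rot: [-0.002, 0.994, -0.105, 0.009]
ft_force: [0.2, 0.1, 2.4]
finger_gap: 0.0853
time_s: 4.02
position: [0.5343, 0.0253, 0.0408]
eef_rot: [-0.001, 0.994, -0.105, 0.009]
ft_force: [-19.8, 6.6, 92.0]
finger_gap: 0.0855
t 4.0167 pos [0.5343 0.0253 0.0408] target [0.5337 0.0255] units [-0.02  0.  ] turn -0.02 F [-19.8   6.6  92. ] gap 0.08550261893978416 down [ 0.018  0.    -1.   ]
```

```bash
python3 -m jog '[[[1,0,0,0,0]]]'; python3 plan.py
```

```text
time_s: 4.1
position: [0.5342, 0.0254, 0.0424]
eef_rot: [-0.001, 0.994, -0.104, 0.009]
ft_force: [-0.0, -0.3, -0.0]
finger_gap: 0.0856
t 4.1 pos [0.5342 0.0254 0.0424] target [0.5337 0.0255] units [-0.01  0.  ] turn -0.02 F [-0.  -0.3 -0. ] gap 0.08560918491480174 down [ 0.018  0.    -1.   ]
```

```bash
python3 -m jog '[[[1,0,0,0,0],[1,0,0,0,0],[1,0,0,0,0],[1,0,0,0,0],[1,0,0,0,0],[1,0,0,0,0]]]'; python3 plan.py;python3 ov.py ov4 0.015 230 150 390 270 5
```

```text
time_s: 4.6
position: [0.5342, 0.0255, 0.042]
eef_rot: [-0.001, 0.994, -0.104, 0.009]
ft_force: [-2.8, 1.1, 8.1]
finger_gap: 0.0853
t 4.6 pos [0.5342 0.0255 0.042 ] target [0.5337 0.0255] units [-0.01  0.  ] turn -0.02 F [-2.8  1.1  8.1] gap 0.08529846454091096 down [ 0.018  0.    -1.   ]
```

View pics/ov4.png

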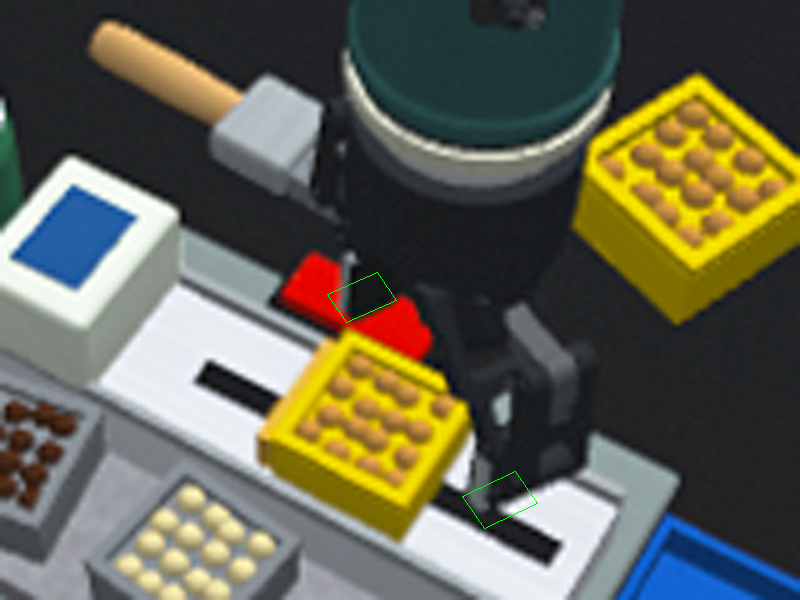

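```bash
python3 -m jog '[[[1,0,0,0,0],[1,0,0,0,0],[1,0,0,0,0],[1,0,0,0,0],[1,0,0,0,0],[1,0,0,0,0]]]'; python3 plan.py;python3 ov.py ov5 0.015 230 150 390 270 5
```

```text
time_s: 5.15
position: [0.5341, 0.0256, 0.042]
eef_rot: [-0.001, 0.995, -0.104, 0.009]
ft_force: [-0.9, 1.0, 5.6]
finger_gap: 0.0853
t 5.15 pos [0.5341 0.0256 0.042 ] target [0.5337 0.0255] units [-0.01 -0.  ] turn -0.03 F [-0.9  1.   5.6] gap 0.08529453125964077 down [ 0.017  0.    -1.   ]
```

View pics/ov5.png

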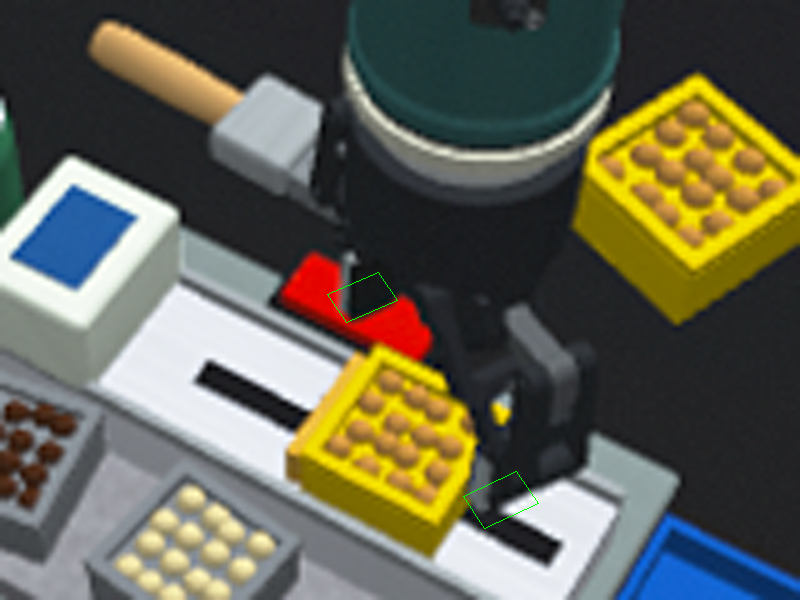

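```bash
python3 -m jog '[[[1,0,0,0,0],[1,0,0,0,0],[1,0,0,0,0],[1,0,0,0,0],[1,0,0,0,0],[1,0,0,0,0]]]'; python3 plan.py; python3 - <<'E'
from fit import *
p=np.load("pose.npy");k=.001;b=viewer.snapshot("scene");out=[]
x0,y0,f=275,190,9
base=cv2.resize(b[y0:y0+70,x0:x0+65],None,fx=f,fy=f,interpolation=cv2.INTER_CUBIC)
for z in (55,58):
    c=base.copy()
    P=lambda L:((proj("scene",w(p,np.array(L)*k))-[x0,y0]+.5)*f-.5).astype(int)
    cv2.polylines(c,[P([(-40,60,z),(-40,0,z),(-64,0,z),(-64,60,z)])],True,(0,255,0),1)
    yc=77
    cv2.polylines(c,[P([(-27,yc+27,75),(-27,yc-27,75),(27,yc-27,75),(27,yc+27,75)])],True,(255,255,0),1)
    out.append(c)
cv2.imwrite("pics/k2.png",cv2.resize(np.hstack(out),None,fx=.68,fy=.68))
E
```

```text
time_s: 5.7
position: [0.5341, 0.0255, 0.042]
eef_rot: [-0.001, 0.995, -0.104, 0.008]
ft_force: [-1.1, 0.4, 5.8]
finger_gap: 0.0854
t 5.7 pos [0.5341 0.0255 0.042 ] target [0.5337 0.0255] units [-0.01 -0.  ] turn -0.04 F [-1.1  0.4  5.8] gap 0.08543816420873354 down [ 0.016 -0.    -1.   ]
```

View pics/k2.png

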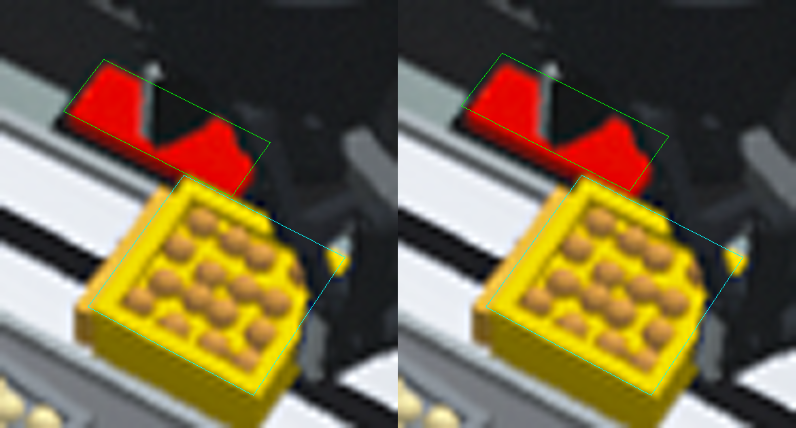

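```bash
python3 - <<'E'
from workcell import r,viewer
import cv2,numpy as np
a=viewer.snapshot("scene")
cv2.imwrite("pics/s9.png",a)
E
python3 -m jog '[[[1,0,0,0,0],[1,0,0,0,0],[1,0,0,0,0],[1,0,0,0,0],[1,0,0,0,0],[1,0,0,0,0]]]'
python3 - <<'E'
from workcell import r,viewer
import cv2,numpy as np
a=viewer.snapshot("scene").astype(int);b=cv2.imread("pics/s9.png").astype(int)
d=abs(a-b)[215:265,290:330]; print(d.max(),d.mean(), np.abs(r.state()["qvel"]).max())
cv2.imwrite("pics/s10.png",a.astype(np.uint8))
E
```

```text
time_s: 6.3
position: [0.5341, 0.0256, 0.042]
eef_rot: [-0.001, 0.995, -0.103, 0.007]
ft_force: [-1.4, 0.2, 6.0]
finger_gap: 0.0856
14 0.7268333333333333 0.0012948619784839302
```

View pics/s10.png

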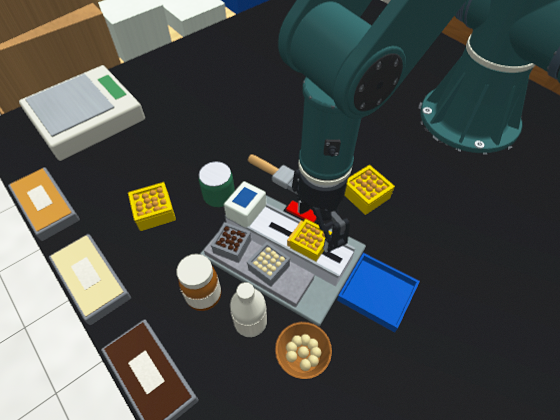

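The cassette, at about pixel (308,238), is at rest against the finger. The key is down, and the bystanders look unmoved.

```bash
python3 -c "
from workcell import r
print(r.job_done())"
```

```text
the job is handed in; nothing more can be done
None
```

I pressed the red key all the way down with one finger. The other finger stood in the runway and stopped the yellow cassette. I handed the job in at about 6.3 s, still holding it there.

- **Key:** its top fits the picture at 55 mm, which is fully down, better than at 58 mm. The press ended against a hard stop.
- **Cassette:** it rests at about y = 77 mm, and the limit is 123 mm. Two pictures half a second apart showed no movement. The other things look unmoved in the last picture; I compared them by eye only.
- **Force:** the last step of the press overshot into the stop. The wrist force read 92 N for one row, below the 120 N limit, and I released it at once. That push went through the fingertip onto the key. If it counts as the gripper's body pressing, it is over the 40 N limit.
- **Disagreement:** the sideways force at the end is only about 1.4 N, less than the 3 to 4 N the blade should give. Friction of the other finger on the key, pressed with about 6 N, probably takes the rest.

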